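Hang the clip-on shelf on the slotted stand and put the loupe on it

TASK

Hang the small aluminium shelf on the blue slotted stand: hook its two tabs into the top pair of slots and push it straight down until it is fully home and the orange latch pin has sprung out into the shelf's window. Then stand the black loupe upright on the shelf and leave it there. Leave the yellow tape roll, the clear sample case and the dark grey end cap where they are.

Things in the scene. Friction and masses are not known exactly. Their poses are not given: they have to be found in the camera images.
- rack_stand: Fixed stand, grey base plate (x -10..100, 150 mm wide, 10 high) with two blue slotted uprights at y = +40 and -40 mm, each 28 mm wide, 163 high, 4 thick, 3 mm side flanges 25 mm back at the outer edges. Origin: on the bench, midway between the uprights, in their front-face plane; +x from the front face backwards through the slots, +y to the left upright, +z up.
- shelf_home (a point): Where the origin of a shelf hung home in the top slots comes to lie: stand frame (0, 0, 75) mm. The shelf's axes are then parallel to the stand's (the play lets it sag up to 2.5 degrees). To let the tabs into the slots the shelf's origin must first be 14 to 22 mm above this point (18 best), rear face pushed against the uprights.
- slot_left (a point): Middle of the lower edge of the left upright's top slot, in the front face: stand frame (0, 40, 125) mm, axes as the stand. The slot is 12 mm wide, goes 30 mm up from here and right through the 4 mm sheet; open space behind. (A lower slot, 65 to 95 mm above the bench, is not used.)
- slot_right (a point): Middle of the lower edge of the right upright's top slot, in the front face: stand frame (0, -40, 125) mm, axes as the stand. The slot is 12 mm wide, goes 30 mm up from here and right through the 4 mm sheet; open space behind. (A lower slot, 65 to 95 mm above the bench, is not used.)
- latch_pin (a joint): Sprung orange latch pin, 9 mm across, round nose. Value (m): 0 = fully out, grows as it is pushed back (range 0..0.008). Spring 7 N at 0 plus 0.7 N per mm. The shelf's ramped lower rear edge pushes it back on the way down; at home it springs out to about 0 in the shelf's window. The shelf's weight alone stops about 8 mm above home; 8 to 15 N of downward push on top of that snaps it in.
- latch_tip (a point): Tip of the latch pin's nose when fully out, a point fixed in the stand: (-5, 0, 90.5) mm in its frame, 5 mm in front of the uprights' front face. The pin's dark housing between the uprights spans stand x 4..22, z 77..104 mm; above it the space between the uprights (52 mm) is open.
- clip_shelf: Loose aluminium shelf, about 0.28 kg, 110 mm wide (y), standing on its floor on the bench at the start. Origin: at its underside (z = 0), in the middle of its rear face; +x out of the rear face (the way the tabs point), +z up. Rear plate 5 mm thick (x -5..0), 110 mm wide up to z = 68 mm, 50 mm wide above that, up to the grip bar; tray in front of it to x = -120 mm.
- shelf_grip (a point): Centre of the shelf's black grip bar: (-6, 0, 95) mm in the shelf's frame, same axes. The bar spans x -12..0, y -23..23, z 80..110 mm; it can be pinched from above across its 12 mm (fingers closing along the shelf's x) and its top can be pushed down on.
- tab_left (a point): Underside of the left steel hook tab where it leaves the rear face: shelf frame (0, 40, 50) mm. Tab 6 mm wide: neck x 0..9.5, z 50..58 mm; at its end a lip hangs down to z = 36 mm (x 5.5..9.5, its lowest 6 mm x 6.5..9.5), leaving a 5.5 mm gap to the rear plate for the 4 mm upright.
- tab_right (a point): Underside of the right steel hook tab where it leaves the rear face: shelf frame (0, -40, 50) mm. Tab 6 mm wide: neck x 0..9.5, z 50..58 mm; at its end a lip hangs down to z = 36 mm (x 5.5..9.5, its lowest 6 mm x 6.5..9.5), leaving a 5.5 mm gap to the rear plate for the 4 mm upright.
- shelf_window (a point): Middle of the window for the latch pin in the rear plate: shelf frame (0, 0, 16) mm; the window spans y -9..9, z 9..23 mm. Below it (z 0..9) a ramp slopes in by 5.5 mm towards the lower edge.
- tray_middle (a point): Middle of the tray floor's upper side, shelf frame (-62.5, 0, 6) mm. Floor 115 x 110 mm, x -120..-5 mm, 6 mm thick; a 3 mm thick rim at its front and sides stands 6 mm above the floor (z = 12).
- loupe: Black loupe, a plain round eyepiece 39 mm in diameter and 38 mm high, standing upright on the bench with its wide rim at the top. Origin: centre of its underside, z up.
- tape_yellow: Bystander: roll of yellow tape lying flat, 80 mm across, 12 mm high; origin under its centre. To be left where it is.
- sample_case: Bystander: clear round sample case, 61 mm across, 14 mm high; origin under its centre. To be left where it is.
- core_cap: Bystander: dark grey round end cap, 63 mm across, 22 mm high; origin under its centre. To be left where it is.
Mind the look-alikes: they are no part of the job. Leave any purple look-alike of the loupe alone.

How it is judged (in metres and radians):
On the way:
1. the shelf hangs locked in the top slots (latch pin out in its window), the loupe still off it (z of clip_shelf in the frame of rack_stand between 0.072 and 0.079 m and x of clip_shelf in the frame of rack_stand between -0.005 and 0.003 m and y of clip_shelf in the frame of rack_stand between -0.005 and 0.005 m and value of joint latch_pin below 0.0015 m and height (world z) of loupe below 0.06 m), for 0.2 s.
At the end, for the whole second after the job is handed in: Shelf home in the top slots (origin 72-79 mm up in the stand's frame, 5 mm sideways, -5 to +3 mm in depth, axes within 0.09 rad), latch pin out (under 1.5 mm); loupe upright (0.15 rad) on the tray floor within the rim; both at rest (20 mm/s) (z of clip_shelf in the frame of rack_stand between 0.072 and 0.079 m and x of clip_shelf in the frame of rack_stand between -0.005 and 0.003 m and y of clip_shelf in the frame of rack_stand between -0.005 and 0.005 m and angle between the z axis of clip_shelf and the z axis of rack_stand, either way round below 0.09 rad and angle between the x axis of clip_shelf and the x axis of rack_stand, either way round below 0.09 rad and value of joint latch_pin below 0.0015 m and x of loupe in the frame of clip_shelf between -0.12 and -0.005 m and y of loupe in the frame of clip_shelf between -0.055 and 0.055 m and z of loupe in the frame of clip_shelf between 0.003 and 0.01 m and angle between loupe's own z axis and vertical below 0.15 rad and linear speed of each of loupe, clip_shelf below 0.02 m/s); the robot touches nothing.
It fails at once if the yellow tape roll is moved by more than 25 mm (distance of tape_yellow from where it was at the start of the episode above 0.025 m).
It fails at once if the sample case is moved by more than 25 mm (distance of sample_case from where it was at the start of the episode above 0.025 m).
It fails at once if the end cap is moved by more than 25 mm (distance of core_cap from where it was at the start of the episode above 0.025 m).
It also fails if it takes over 54 s, if anything falls off the work surface, if the arm or the gripper's body presses on something with over 40 N, if the wrist force passes 120 N, or if a joint passes its speed limit or range.

ROBOT

A 6-joint arm with a two-finger parallel gripper is mounted at the origin on a cart in front of the work surface, level with it; the furniture and walls round the work are solid. World frame = base frame: x ahead of the robot, y to its left, z up, the work surface at z = 0. Lengths are in m, angles in degrees, forces in N, time in s.
With the tool pointing down it reaches from about 0.35 to 0.8 m from the base axis. Payload 7.3 kg.
Tool frame: the origin (TCP) lies at the very end of the fingers, on their centre line; the grasp point (between the pads) lies 19 mm behind it; z points along the fingers, y is the line along which they close (so a half turn about z gives the same grasp; the last joint's range is limited). The gripper opens to 85 mm and grips with 20 to 120 N. Pads are 22 mm wide; open, the fingers measure 114 mm over their backs; the gripper's body (76 mm by 85 mm) begins 54 mm behind the grasp point. The pads swing forward as they close: fully open they stand 13 mm farther back than shut.
Start: joints at [-78.266, 19.595, 87.324, -0, 73.075, -8.365], TCP at [0.18, -0.493, 0.231] pointing down, gripper open.
Joint ranges: [-145.02, 145.02], [-44.19, 115.74], [2.07, 154.8], [-57.11, 237.11], [16.16, 152.29], [-177.93, 177.93]. Speed limits (degrees/s): [147.25, 147.25, 180, 180, 180, 180].

INTERFACE

Orientations are given as [roll, pitch, yaw] about the fixed x, y, z axes, in that order (R = Rz(yaw) Ry(pitch) Rx(roll)).
In Python, from rig import r, kin, status, eyes gives the robot as it stands. The module is installed in compiled form; this text tells all that it offers. Calls block until the motion is done:
- r.move_pose(position, orientation): joint-space move of the TCP to a pose.
- r.line_to(position, attitude=None, feed=0.15, until_force=None): straight line of the TCP; attitude=None keeps the orientation; feed is the mean speed in m/s. With until_force (N) it stops when the force on the tool has changed by that much, and returns True; else False.
- r.movej(angles): joint-space move.
- r.grip(opening): finger opening in m; the grip force is fixed at half the most; returns when the fingers have stopped.
- r.pause(seconds).
- kin.solve_ik(position, orientation): joint angles nearest the present ones, or None.
- status.state(): the state.
- eyes.get_image(name): name is "scene" or "top" or "wrist"; returns a dict with "pixels" (384x512x3 uint8, blue, green, red), "intrinsics" (3x3 intrinsics, pixels), "origin" and "attitude" of the camera in the world. Camera axes: x right, y down, z forward; pixel columns grow to the right and rows downward; lengths in m; the calibration is good to about 2 mm. The wrist camera is an equidistant fisheye: a pixel r from the principal point sees the ray r / f radians off the axis. A picture is of the moment at which its call begins. There is no depth.
A pose or a line that the arm cannot do raises r.Unreachable and nothing moves.
- r.job_done(): hands the job in; it is judged then, once.
Trained networks look in a picture, given as the dict that the camera call returned (one of the last four; its "shot" number tells which), for a name from the list of things; names that differ only in an ending like _2 or _b are one class to them, and where a whole thing is asked for, a point or a joint stands for the part that bears it (a point fixed in the world has none). Each returns a list of dicts, best first, with "conf" (0 to 1); they miss things now and then, are a little off and sometimes report something else, mostly with a low value. They report only what shows in the picture. A call takes as long as a camera call. They do not tell look-alikes from the thing itself.
- eyes.cut_out(picture, name): "region" (384x512 bool, what is visible of it) and "location" ([column, row] in pixels, amid what is visible of it).
The state is a dict: "time_s": time; "joint_pos": joint angles; "qd": joint speeds; "joint_torque": joint torques, N m; "tcp_pos": TCP position; "tool_rot": TCP orientation; "wrist_force": force on the tool from outside, world axes, zero at the start; "torque": the same for the moment, N m; "gripper_width": finger opening in m; "grasp_force": force on a finger pad.
Only numpy, scipy, OpenCV 4.12 (cv2) and the standard library are available. Lean on these libraries where they do the work, as an engineer would, in place of code of your own. Each camera call takes 0.05 s, during which the arm holds its last target. There are 200 camera calls.

## Working session

There is one attempt and no reset: what is moved stays moved. The work goes in short steps, each a Python script; the robot and the scene stay as the last script left them, time stands still between calls to the robot, and variables do not carry over. Pictures are saved under pics/ and viewed, at most 13 in all, crops included, and the job is handed in when it is done.

```bash
mkdir -p pics; cat > h.py <<'E'
import numpy as np, cv2
from scipy.spatial.transform import Rotation as Ro
from rig import r, kin, status, eyes
def camR(p):
    a=np.array(p["attitude"],float)
    return a if a.shape==(3,3) else Ro.from_euler('xyz',a,degrees=True).as_matrix()
def ray(p,uv,fish=False):
    K=np.array(p["intrinsics"]); x=(uv[0]-K[0,2])/K[0,0]; y=(uv[1]-K[1,2])/K[1,1]
    if fish:
        t=np.hypot(x,y); d=np.array([x/t*np.sin(t),y/t*np.sin(t),np.cos(t)]) if t>0 else np.array([0,0,1.])
    else: d=np.array([x,y,1.])
    return camR(p)@d
def on_z(p,uv,z,fish=False):
    d=ray(p,uv,fish); o=np.array(p["origin"]); return o+d*(z-o[2])/d[2]
def proj(p,X,fish=False):
    K=np.array(p["intrinsics"]); c=(np.atleast_2d(X)-np.array(p["origin"]))@camR(p)
    if fish:
        rr=np.hypot(c[:,0],c[:,1]); t=np.arctan2(rr,c[:,2]); s=t/np.maximum(rr,1e-9)
    else: s=1/c[:,2]
    return np.c_[K[0,0]*c[:,0]*s+K[0,2],K[1,1]*c[:,1]*s+K[1,2]]
E
python3 - <<'E'
from h import *
ims=[]
for n in("scene","top"):
    p=eyes.get_image(n); ims.append(p); cv2.imwrite(f"pics/{n}0.png",p["pixels"])
    print(n,p["intrinsics"],p["origin"],p["attitude"])
    for t in("rack_stand","clip_shelf","loupe","tape_yellow","sample_case","core_cap","shelf_grip","latch_pin"):
        for d in eyes.cut_out(p,t)[:3]:
            ys,xs=np.nonzero(d["region"]); print(t,round(d["conf"],2),np.round(d["location"]),xs.min(),xs.max(),ys.min(),ys.max(), np.round(on_z(p,d["location"],0.0),3))
s=status.state(); print(s["time_s"],s["tool_rot"])
E
```

```text
scene [[378.83279149   0.         254.26644691]
 [  0.         378.83279149 192.33694044]
 [  0.           0.           1.        ]] [0.04307558 0.65700984 0.45211463] [-112.96305714   -0.7196569  -139.67543523]
rack_stand 0.84 [229. 201.] 192 257 156 231 [ 0.741 -0.062  0.   ]
clip_shelf 0.79 [236. 286.] 202 286 228 325 [0.455 0.218 0.   ]
loupe 0.64 [297. 202.] 292 305 196 213 [ 0.592 -0.188 -0.   ]
loupe 0.64 [348. 218.] 341 355 211 229 [ 0.431 -0.192  0.   ]
loupe 0.61 [325. 193.] 319 331 189 204 [ 0.567 -0.304 -0.   ]
sample_case 0.58 [320. 260.] 303 332 249 270 [0.383 0.029 0.   ]
core_cap 0.69 [274. 185.] 265 284 179 191 [ 0.723 -0.251  0.   ]
core_cap 0.19 [319. 260.] 303 331 250 270 [0.383 0.03  0.   ]
shelf_grip 0.63 [274. 186.] 264 283 179 191 [ 0.716 -0.24   0.   ]
shelf_grip 0.59 [237. 285.] 202 287 228 325 [ 0.457  0.213 -0.   ]
top [[448.6913316    0.         257.89191121]
 [  0.         448.6913316  190.22174843]
 [  0.           0.           1.        ]] [ 0.3452087  -0.00176526  1.24939329] [-168.89467774    1.18721777  -88.47756926]
rack_stand 0.58 [266. 160.] 238 291 140 178 [0.678 0.01  0.   ]
clip_shelf 0.88 [185. 246.] 159 210 216 272 [0.426 0.23  0.   ]
clip_shelf 0.36 [262. 156.] 238 290 140 177 [0.691 0.02  0.   ]
loupe 0.6 [319. 200.] 312 326 195 209 [ 0.565 -0.141  0.   ]
loupe 0.55 [322. 254.] 315 329 248 262 [ 0.413 -0.151  0.   ]
loupe 0.5 [356. 213.] 346 361 206 218 [ 0.53  -0.246  0.   ]
tape_yellow 0.87 [207. 152.] 192 217 132 157 [0.698 0.182 0.   ]
sample_case 0.79 [251. 264.] 240 261 253 275 [0.382 0.043 0.   ]
core_cap 0.6 [346. 150.] 338 359 142 163 [ 0.714 -0.22   0.   ]
shelf_grip 0.75 [185. 248.] 159 209 216 272 [0.422 0.229 0.   ]
0.9 [1.79994541e+02 1.12316329e-03 2.00958246e+01]
```

```bash
python3 - <<'E'
import cv2,numpy as np
a=cv2.imread("pics/scene0.png")[140:340,180:380]; b=cv2.imread("pics/top0.png")[115:295,145:375]
cv2.imwrite("pics/s0c.png",cv2.resize(a,(600,600),interpolation=cv2.INTER_CUBIC))
cv2.imwrite("pics/t0c.png",cv2.resize(b,None,fx=3.33,fy=3.33,interpolation=cv2.INTER_CUBIC)[:600,:800])
E
```

```text
(no output)
```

View pics/s0c.png

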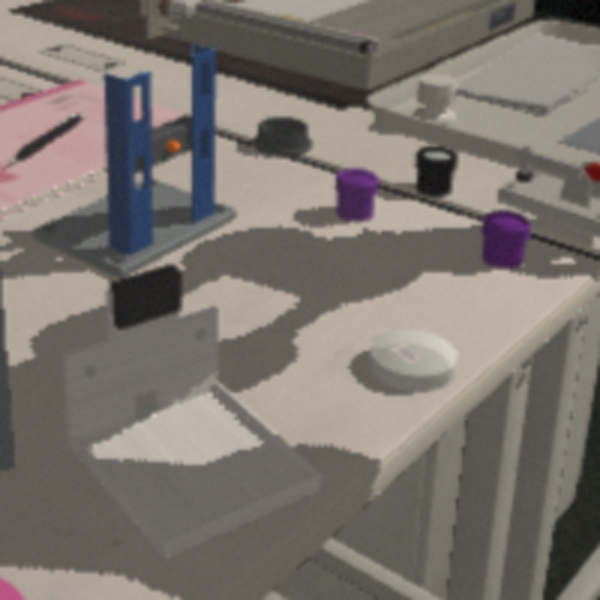

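View pics/t0c.png

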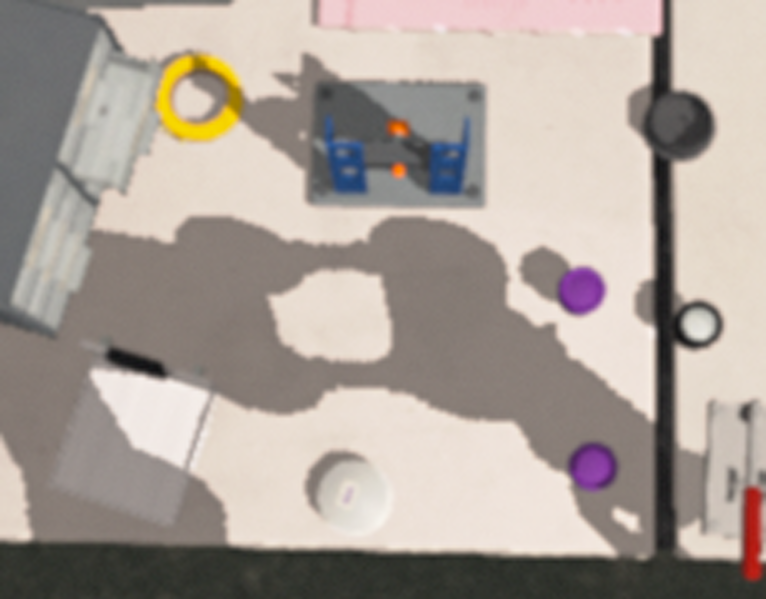

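The top crop shows the shelf bottom left, with its black bar at crop (137,361), and the stand at (400,140). The real black loupe is at crop (698,322), full-image (355,212). The other two loupes are purple, so I'll leave them. Next I'll fit poses from these points, then look closer with the wrist camera.

```bash
cat >> h.py <<'E'
from scipy.optimize import least_squares
def T(q,X): # q=x,y,yaw(rad) (z=0)
    c,s=np.cos(q[2]),np.sin(q[2]); X=np.atleast_2d(X)
    return np.c_[q[0]+c*X[:,0]-s*X[:,1], q[1]+s*X[:,0]+c*X[:,1], X[:,2]]
def fit(q0,obs): # obs: list of (pic,fish,X[mm],uv)
    f=lambda q:np.concatenate([(proj(p,T(q,np.array(X)/1000.),fi)-uv).ravel() for p,fi,X,uv in obs])
    o=least_squares(f,q0,loss='soft_l1'); return o.x,f(o.x).reshape(-1,2)
E
cat > f0.py <<'E'
from h import *
s=eyes.get_image("scene");t=eyes.get_image("top")
S=lambda *a:np.array(a)/3+[180,140]
U=lambda *a:np.array(a)/3.333+[145,115]
st=[(t,0,[(100,75,10),(100,-75,10),(-10,-75,10),(-5,0,90.5)],U((315,82),(485,83),(485,206),(399,171))),
(s,0,[(-10,75,10),(-10,-75,10),(0,54,163),(0,26,163),(-5,0,90.5)],S((122,275),(235,212),(128,78),(150,72),(173,146)))]
sh=[(t,0,[(-120,55,12),(-120,-55,12),(0,-55,68),(0,55,68),(-12,23,110),(-12,-23,110)],U((50,487),(172,525),(212,377),(82,343),(107,360),(164,376))),
(s,0,[(-5,55,68),(-5,-55,68),(-120,55,6),(-120,-55,6),(-12,23,110),(-12,-23,110)],S((66,350),(217,308),(168,550),(320,483),(112,275),(182,267)))]
for n,q,o in(("stand",(.68,0,0),st),("shelf",(.47,.25,-.44),sh)):
    q,e=fit(q,o); print(n,np.round(q,4),np.degrees(q[2])); print(np.round(e,1).tolist())
    if n=="shelf": print("bar",T(q,np.array([-6,0,95])/1000))
# loupe: top centre z=38
d=[min(eyes.cut_out(p,"loupe"),key=lambda d:np.hypot(*(np.array(d["location"])-c))) for p,c in((s,(325,193)),(t,(355,212)))]
for p,x in zip((s,t),d):
    m=x["region"]; ys,xs=np.nonzero(m); print("loupe",x["location"],xs.mean(),ys.mean(),p["pixels"][m].mean(0), on_z(p,(xs.mean(),ys.mean()),.02))
E
python3 f0.py
```

```text
stand [0.6378 0.0135 0.0157] 0.9004556505554859
[[-1.0, -0.5], [0.1, -0.6], [0.3, -0.2], [-0.6, 1.6], [-0.4, -2.4], [0.7, -1.5], [-0.7, 0.6], [0.2, -0.3], [1.5, 0.6]]
shelf [ 0.4849  0.2095 -0.2767] -15.854567363122095
[[-0.7, -0.3], [0.6, 0.4], [-0.0, 0.6], [-0.1, -1.4], [-0.9, -0.6], [-1.1, -0.1], [0.5, 1.9], [0.1, -0.6], [-0.8, -1.0], [0.5, -2.0], [1.8, 3.8], [-0.1, -0.0]]
bar [[0.47908112 0.21111089 0.095     ]]
loupe [346.2, 218.9] 347.9642857142857 219.20714285714286 [84.46428571 41.82857143 73.82142857] [ 0.4109093  -0.14991217  0.02      ]
loupe [358.3, 215.4] 353.54491017964074 212.19760479041915 [126.10179641 130.89820359 133.40718563] [ 0.53008962 -0.23493926  0.02      ]
```

```bash
python3 - <<'E'
from h import *
r.move_pose([.475,.205,.24],[180,0,74])
p=eyes.get_image("wrist"); print(p["origin"],p["attitude"],p["intrinsics"])
q=(.4849,.2095,-.2767)
X=np.array([(-12,23,110),(-12,-23,110),(0,23,110),(0,-23,110),(-5,55,68),(-5,-55,68),(-120,55,12),(-120,-55,12)])/1000
uv=proj(p,T(q,X),1); print(np.round(uv,1).tolist())
im=cv2.resize(p["pixels"],None,fx=1.56,fy=1.56,interpolation=cv2.INTER_CUBIC)
for a in uv: cv2.circle(im,tuple(int(v*1.56) for v in a),3,(0,0,255),1)
cv2.imwrite("pics/w1.png",im); print(status.state()["time_s"])
for y in (74,): print(status.state()["joint_pos"])
E
```

```text
[0.49642498 0.27954506 0.38111704] [ 1.62325284e+02 -4.96374248e-02 -1.60565009e+01] [[297.31863964   0.         257.05422648]
 [  0.         297.31863964 190.50698572]
 [  0.           0.           1.        ]]
[[252.7, 150.4], [253.1, 197.6], [265.7, 150.4], [265.5, 197.5], [259.8, 113.5], [259.9, 212.1], [168.3, 113.9], [174.0, 196.4]]
3.825
[ 1.47738587e+01  1.84052607e+01  8.76652967e+01 -6.81541555e-03
  7.39351657e+01  3.08488489e+01]
```

View pics/w1.png

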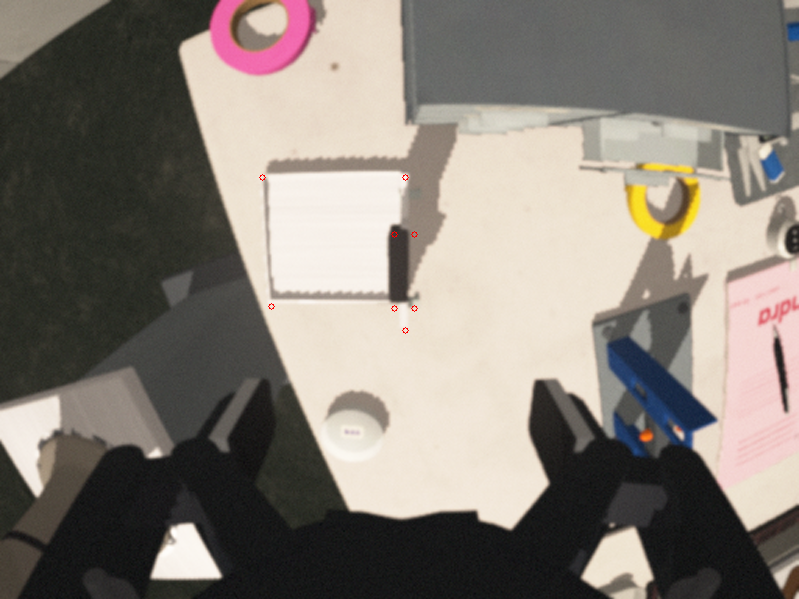

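```bash
python3 - <<'E'
from h import *
p=eyes.get_image("wrist")
X=[(-12,23,110),(-12,-23,110),(0,23,110),(0,-23,110),(-120,55,12),(-120,-55,12)]
uv=np.array([(390,227),(389.5,300.5),(409,227),(409,300.5),(265.5,175),(271,300)])/1.5613
q,e=fit((.4849,.2095,-.2767),[(p,1,X,uv)]); print(q,np.degrees(q[2]),np.round(e,1).tolist()); b=T(q,np.array([-6,0,95])/1000)[0]; print(b)
yaw=90+np.degrees(q[2]); o=[180,0,yaw]
print([kin.solve_ik(x,o) is not None for x in ([b[0],b[1],.078],[.63,.01,.17])])
r.move_pose([b[0],b[1],.17],o)
p=eyes.get_image("wrist")
uv=proj(p,T(q,np.array([(-12,23,110),(-12,-23,110),(0,23,110),(0,-23,110),(-120,55,12),(-120,-55,12)])/1000),1)
im=cv2.resize(p["pixels"],None,fx=1.56,fy=1.56,interpolation=cv2.INTER_CUBIC)
for a in uv: cv2.circle(im,tuple(int(v*1.56) for v in a),3,(0,0,255),1)
cv2.imwrite("pics/w2.png",im); print(uv)
E
```

```text
[ 0.48345917  0.21497615 -0.27373097] -15.6836295313507 [[-0.3, -0.1], [0.6, 0.3], [0.6, -0.2], [0.6, 0.3], [-4.1, -1.5], [-1.8, 1.1]]
[0.47768256 0.2165981  0.095     ]
[True, True]
[[249.20148305 177.7862855 ]
 [249.7482617  236.81891915]
 [266.3244124  177.79207267]
 [265.67181685 236.82193934]
 [148.63379519 124.28612974]
 [157.67900054 221.60867488]]
```

View pics/w2.png

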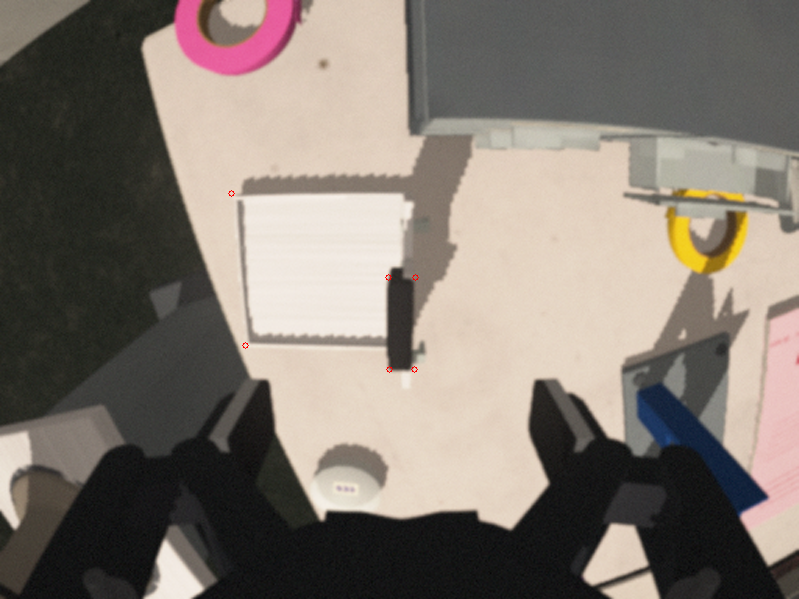

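```bash
python3 - <<'E'
from h import *
b=[.4777,.2166]; o=[180,0,74.32]
r.line_to([*b,.078],o,feed=.12)
r.grip(.0)
s=status.state(); print(s["gripper_width"],s["grasp_force"],s["wrist_force"],s["tcp_pos"])
r.line_to([*b,.20],feed=.12)
s=status.state(); print(s["gripper_width"],s["grasp_force"],s["wrist_force"],s["torque"],s["time_s"])
p=eyes.get_image("wrist"); print(p["origin"],p["attitude"],s["tcp_pos"],s["tool_rot"])
cv2.imwrite("pics/w3.png",cv2.resize(p["pixels"],None,fx=1.56,fy=1.56,interpolation=cv2.INTER_CUBIC))
E
```

```text
0.011095319071549786 59.361293613910675 [-0.49061772  0.10965065  2.9783683 ] [0.47765051 0.21666493 0.07816601]
0.011071099347827093 58.452866077423096 [ 0.03681565  0.16359913 -3.20836475] [-0.0438926  -0.11866719  0.01416231] 7.0583
[0.49806053 0.29185057 0.34021446] [ 1.62280570e+02  4.00296243e-02 -1.56692411e+01] [0.47721416 0.21643768 0.19912414] [-1.79914106e+02  5.40948220e-02  7.43172254e+01]
```

View pics/w3.png

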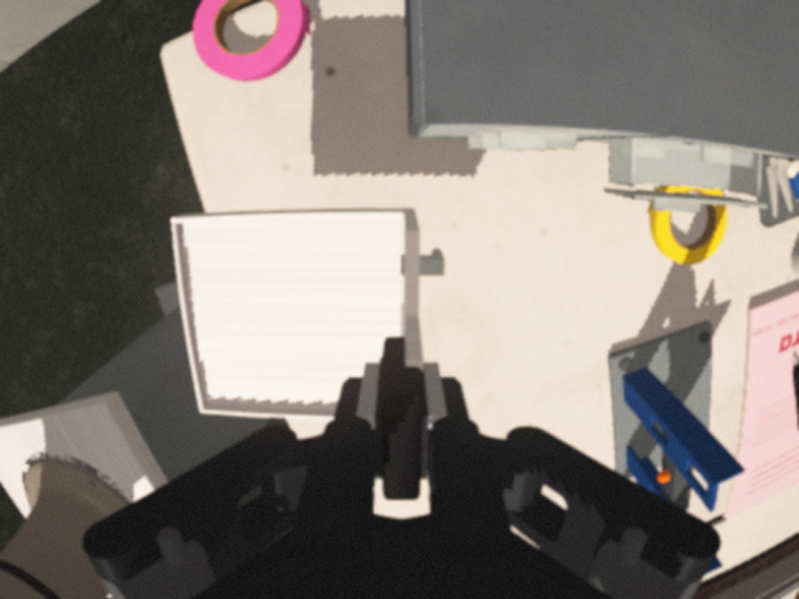

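```bash
python3 - <<'E'
from h import *
p=eyes.get_image("wrist"); s=status.state(); tcp=np.array(s["tcp_pos"])
X=np.array([(-120,55,12),(-120,-55,12),(-5,55,68),(0,55,68),(9.5,37,58),(9.5,43,36)])+[0,0,(tcp[2]-.0782)*1000]
uv=np.array([(173,218),(200,411),(405,210),(416.5,210),(443,274),(443.5,250)])/1.5613
q,e=fit((.4849,.2095,-.2767),[(p,1,X,uv)]); print(q,np.degrees(q[2]),np.round(e,1).tolist())
b=T(q,np.array([-6,0,95])/1000)[0]; d=tcp-b; a=np.radians(-15.68)
print("tcp-bar in shelf frame",d[0]*np.cos(a)+d[1]*np.sin(a),-d[0]*np.sin(a)+d[1]*np.cos(a))
# stand points from the wrist view: latch tip and base corners 
X=[(-5,0,90.5),(-10,75,10),(100,75,10)]; uv=np.array([(663,475),(612,352),(710,321)])/1.5613
q,e=fit((.6378,.0135,.0157),[(p,1,X,uv)]); print(q,np.degrees(q[2]),np.round(e,1).tolist())
E
```

```text
[ 0.48336846  0.21548089 -0.26177221] -14.998442753364866 [[-3.3, -2.0], [0.2, 0.9], [-0.5, 8.1], [1.9, 8.0], [1.3, -3.9], [-2.1, -6.3]]
tcp-bar in shelf frame -0.0001265983964171987 -0.0006145510604596622
[ 0.63605999  0.02006844 -0.01291552] -0.7400047292259557 [[-2.5, 0.1], [0.2, 0.6], [3.6, -1.1]]
```

```bash
python3 - <<'E'
from h import *
r.move_pose([.572,.0135,.185],[180,0,90.5])
p=eyes.get_image("wrist"); s=status.state(); print(s["tcp_pos"],s["tool_rot"],s["time_s"])
np.savez("w4.npz",px=p["pixels"],K=p["intrinsics"],o=p["origin"],a=p["attitude"],t=s["tcp_pos"])
cv2.imwrite("pics/w4.png",cv2.resize(p["pixels"][60:360,215:],None,fx=2.0,fy=2.0,interpolation=cv2.INTER_CUBIC))
E
```

```text
[0.5715905  0.01487894 0.18498003] [-1.79975868e+02 -3.85180570e-02  9.05395515e+01] 8.1083
```

View pics/w4.png

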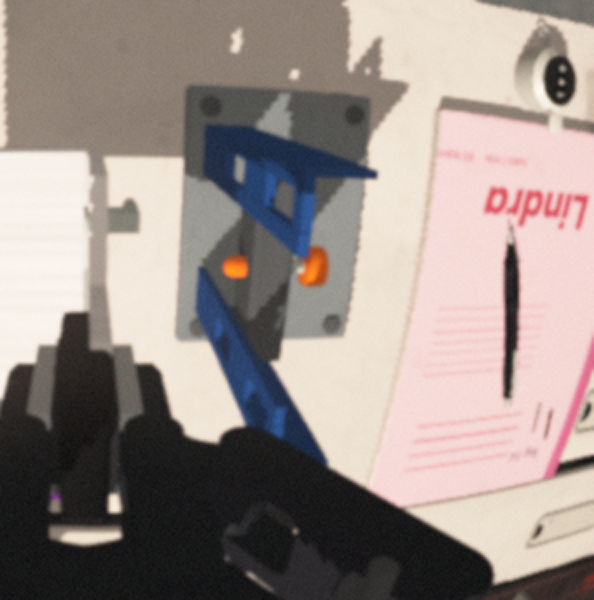

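```bash
python3 - <<'E'
from h import *
f=np.load("w4.npz"); p=dict(pixels=f["px"],intrinsics=f["K"],origin=f["o"],attitude=f["a"])
V=lambda *a:np.array(a)/2.+[215,60]
X=[(-10,75,10),(100,75,10),(-10,-75,10),(100,-75,10),(-5,0,90.5),(0,26,163),(0,26,10)]
q,e=fit((.6378,.0135,.0157),[(p,1,X,V((186,86),(370,97),(177,338),(345,336),(223,267),(302,256),(204,174)))]); print("stand",q,np.degrees(q[2]),np.round(e,1).tolist())
# nominal shelf in hand
t=f["t"]; X=np.array([(9.5,43,58),(9.5,37,58),(9.5,43,36),(9.5,37,36),(-5,55,68),(0,55,68),(0,25,68),(-120,55,12),(-12,23,110),(0,23,110)])+[0,0,(t[2]-.0782)*1000]
h=(t[0]+.006,t[1],np.radians(.54))
uv=(proj(p,T(h,X/1000),1)-[215,60])*2; print(np.round(uv).tolist())
m=p["pixels"][60:360,215:].copy(); c=cv2.resize(m[80:140,20:90],None,fx=8,fy=8,interpolation=cv2.INTER_CUBIC)
for u in uv: cv2.circle(c,(int((u[0]/2-20)*8),int((u[1]/2-80)*8)),4,(0,0,255),1)
cv2.imwrite("pics/w4c.png",c)
E
```

```text
stand [0.6358658  0.01632967 0.01121972] 0.6428427092729077 [[0.5, -1.5], [1.7, -1.1], [-0.2, 2.8], [0.6, 1.2], [0.7, -0.9], [-1.6, 0.8], [-0.6, -0.1]]
[[141.0, 204.0], [140.0, 225.0], [134.0, 189.0], [134.0, 208.0], [89.0, 167.0], [108.0, 167.0], [107.0, 277.0], [-215.0, 153.0], [56.0, 354.0], [115.0, 354.0]]
```

View pics/w4c.png

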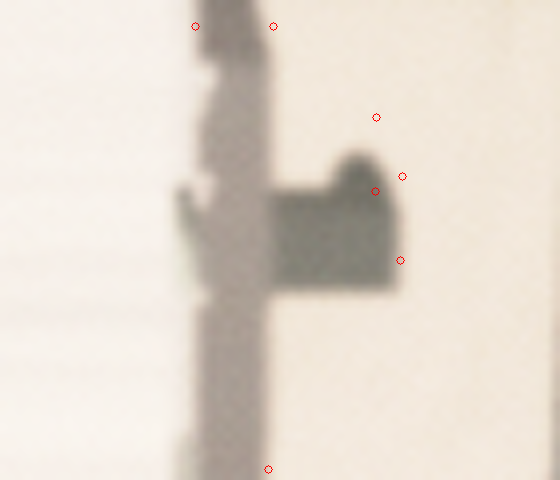

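```bash
cat >> h.py <<'E'
SQ=(.6359,.0163,.0112); DY=.0022
def S2W(x,z,dy=0): # shelf origin (stand frame) -> tcp
    return T(SQ,[x-.006,DY+dy,z+.0782])[0]
def W2S(t):
    d=np.array(t)-[SQ[0],SQ[1],0]; c,s=np.cos(SQ[2]),np.sin(SQ[2])
    return np.round([c*d[0]+s*d[1]+.006,-s*d[0]+c*d[1]-DY,d[2]-.0782],4)
O=[180,0,90.64]
E
python3 - <<'E'
from h import *
r.line_to(S2W(-.035,.094),O,feed=.08)
s=status.state(); print(W2S(s["tcp_pos"]),s["wrist_force"])
hit=r.line_to(S2W(.004,.094),feed=.03,until_force=8)
s=status.state(); print(hit,W2S(s["tcp_pos"]),s["wrist_force"],s["torque"],s["tool_rot"],s["time_s"])
p=eyes.get_image("wrist");q=eyes.get_image("scene")
a=cv2.resize(p["pixels"][100:300,215:415],(400,400),interpolation=cv2.INTER_CUBIC)
b=cv2.resize(q["pixels"][130:250,180:300],(400,400),interpolation=cv2.INTER_CUBIC)
cv2.imwrite("pics/w5.png",np.hstack([a,b]))
E
```

```text
[-0.035   0.0004  0.0933] [-0.43963665 -0.56836839 -2.4816466 ]
True [-0.0005  0.      0.0928] [ 0.02180918 -0.1604861  -3.39657035] [ 0.03614098 -0.09354782 -0.01368647] [-1.79759565e+02 -1.17946701e-02  9.06390146e+01] 9.675
```

View pics/w5.png

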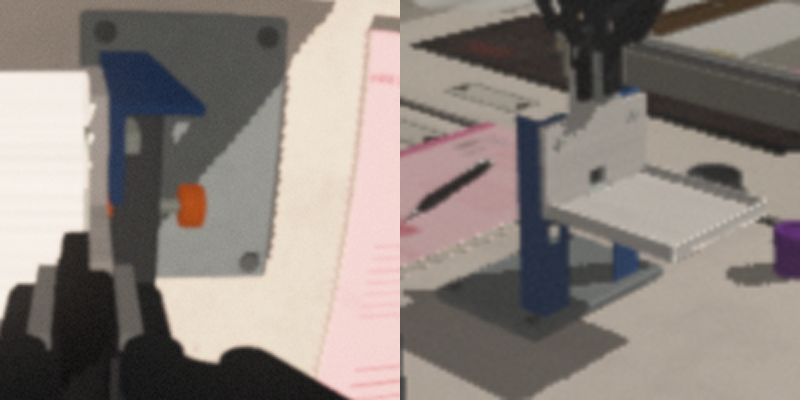

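The right half shows the shelf flush against the uprights. The left half shows the left tab behind the sheet at (133,137), and the depth reads -0.5 mm, so the tabs are in. I'll push down now.

```bash
python3 - <<'E'
from h import *
t=status.state()["tcp_pos"]
for z,f in((.084,15),(.0745,35)):
    hit=r.line_to([t[0],t[1],z+.0782],feed=.03,until_force=f)
    s=status.state(); print(z,hit,W2S(s["tcp_pos"]),np.round(s["wrist_force"],1),np.round(s["torque"],2),s["gripper_width"],s["time_s"])
E
```

```text
0.084 False [-0.002   0.0002  0.0833] [-5.1  0.3 -0.4] [-0.05  1.26 -0.05] 0.011301543417818704 10.2
0.0745 False [-0.0004  0.0001  0.075 ] [-2.3  0.3  3.2] [0.05 0.36 0.01] 0.011030878158204527 10.6667
```

```bash
python3 - <<'E'
from h import *
t=status.state()["tcp_pos"]
hit=r.line_to([t[0],t[1],.070+.0782],feed=.02,until_force=25)
s=status.state(); print(hit,W2S(s["tcp_pos"]),np.round(s["wrist_force"],1),np.round(s["torque"],2),s["time_s"])
q=eyes.get_image("scene"); p=eyes.get_image("wrist")
a=cv2.resize(p["pixels"][100:300,215:415],(400,400),interpolation=cv2.INTER_CUBIC)
b=cv2.resize(q["pixels"][150:230,200:280],(400,400),interpolation=cv2.INTER_CUBIC)
cv2.imwrite("pics/w6.png",np.hstack([a,b]))
E
```

```text
True [-0.0005  0.0001  0.0749] [-2.1  0.3  6.2] [ 0.    0.37 -0.02] 10.8917
```

View pics/w6.png

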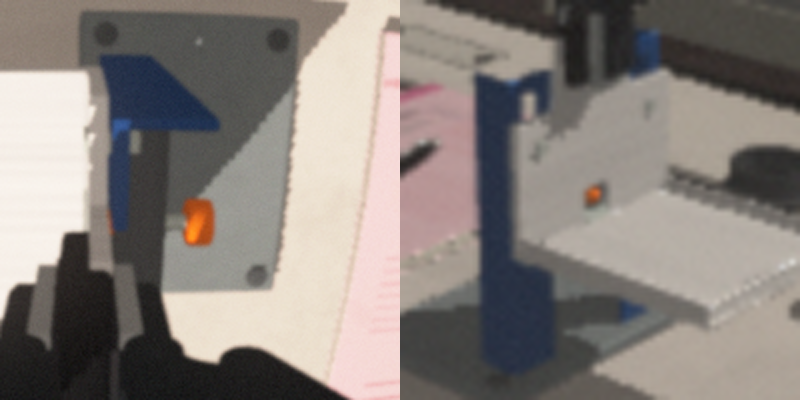

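The latch pin shows orange in the shelf's window at (595,195), and the descent stopped hard at 74.9 mm, so the shelf is home. I'll release it and go to the loupe.

```bash
python3 - <<'E'
from h import *
t=status.state()["tcp_pos"]
r.grip(.035)
r.line_to([t[0],t[1],.26],feed=.15)
r.move_pose([.50,-.235,.20],[180,0,180])
r.grip(.085)
s=status.state(); print(s["tcp_pos"],s["time_s"],s["joint_pos"])
p=eyes.get_image("wrist")
for d in eyes.cut_out(p,"loupe"):
    m=d["region"]; u=np.argwhere(m).mean(0)[::-1]; print(d["conf"],np.round(u),m.sum(),p["pixels"][m].mean(0).round(),on_z(p,u,.025,1).round(4))
    (cx,cy),rad=cv2.minEnclosingCircle(np.argwhere(m)[:,::-1].astype(np.float32)); print(cx,cy,rad)
print(proj(p,[.53,-.235,.02],1))
cv2.imwrite("pics/w7.png",cv2.resize(p["pixels"],None,fx=1.56,fy=1.56,interpolation=cv2.INTER_CUBIC))
E
```

```text
[ 0.50002038 -0.234979    0.20001158] 14.55 [-3.31189648e+01  2.39605526e+01  8.57775215e+01 -5.97609745e-04
  7.02602967e+01 -1.23120606e+02]
0.96 [259. 193.] 1134 [ 95. 103. 108.] [ 0.5264 -0.2326  0.025 ]
258.9253234863281 192.72198486328125 20.108924865722656
0.79 [338. 214.] 1093 [131.  63. 119.] [ 0.5514 -0.139   0.025 ]
337.2907409667969 213.53744506835938 20.024288177490234
0.63 [339.  89.] 1158 [129.  58. 115.] [ 0.4089 -0.1465  0.025 ]
339.0 89.0 20.24855613708496
0.3 [468.  83.] 1353 [169. 183. 192.] [0.382  0.0289 0.025 ]
468.4661560058594 83.29698944091797 22.97355079650879
[[256.57096299 195.06997269]]
```

View pics/w7.png

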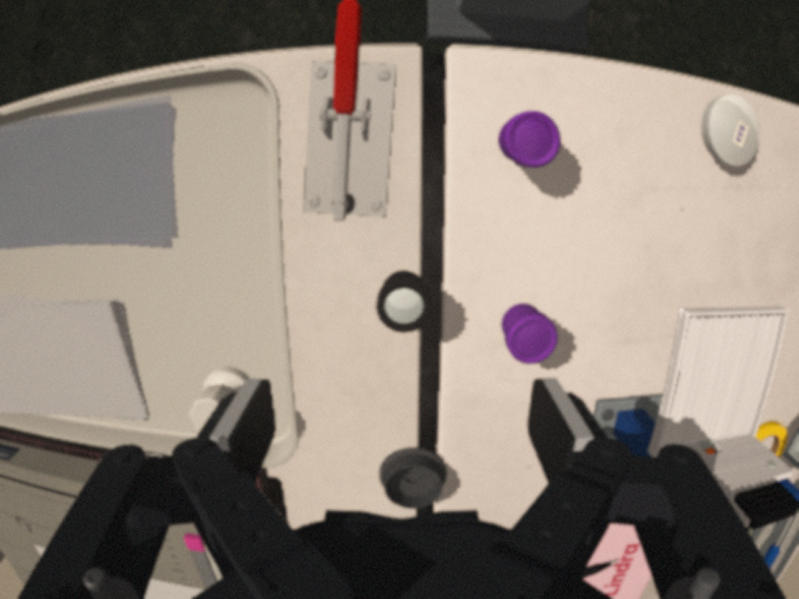

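```bash
python3 - <<'E'
from h import *
o=[180,0,180]
r.line_to([.528,-.2335,.08],o,feed=.2)
r.line_to([.528,-.2335,.010],feed=.08,until_force=10)
z0=status.state()["tcp_pos"][2]
r.grip(0)
s=status.state(); z0=s["tcp_pos"][2]; print("grip",s["gripper_width"],s["grasp_force"],s["tcp_pos"],s["wrist_force"])
r.line_to([.528,-.2335,.22],feed=.2)
s=status.state(); print(s["gripper_width"],s["grasp_force"])
P=T(SQ,[-.070,0,0])[0]; print(P)
r.move_pose([P[0],P[1],.22],o)
r.line_to([P[0],P[1],z0+.081+.012],feed=.12)
hit=r.line_to([P[0],P[1],z0+.081-.004],feed=.025,until_force=4)
s=status.state(); print(hit,s["tcp_pos"],z0,s["wrist_force"],s["gripper_width"],s["time_s"])
E
```

```text
grip 0.035952729100432276 59.98212451329891 [ 0.52820619 -0.23355202  0.01066036] [-1.28413767  0.71002902  5.48571391]
0.035779422926806886 59.80165986769862
[0.56590439 0.01551602 0.        ]
True [0.56553958 0.01555207 0.08927292] 0.0106603614675987 [-0.98183436  0.26928313  5.47241022] 0.03618583947201156 20.8333
```

```bash
python3 - <<'E'
from h import *
r.grip(.058); r.pause(.2)
t=status.state()["tcp_pos"]
r.line_to([t[0],t[1],.24],feed=.12)
r.move_pose([.40,-.15,.30],[180,0,180])
r.pause(.5); q=eyes.get_image("scene"); s=status.state(); print(s["time_s"],s["wrist_force"])
cv2.imwrite("pics/end.png",cv2.resize(q["pixels"][130:260,180:340],(738,600),interpolation=cv2.INTER_CUBIC))
E
```

```text
24.2917 [ 0.3648403  -0.06517868 -0.11417128]
```

View pics/end.png

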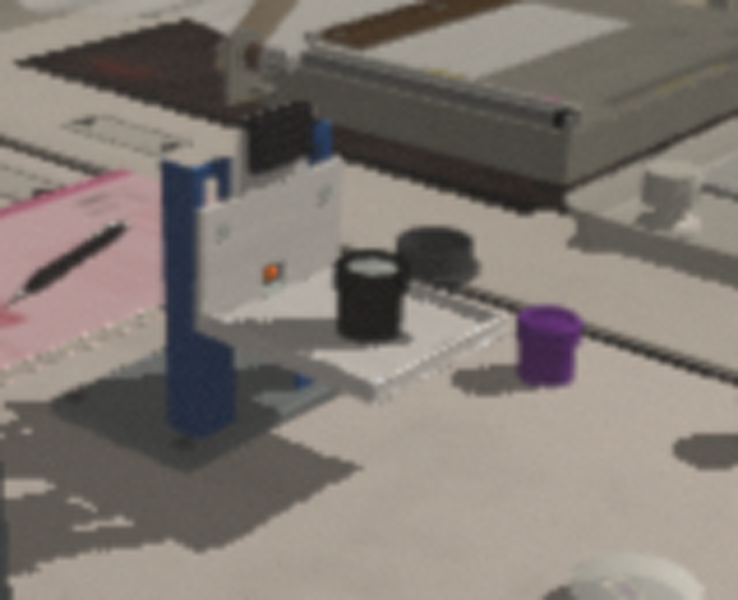

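The loupe stands upright in the middle of the tray at (370,295). The shelf is home with the orange pin in its window at (272,272), and the robot is clear.

```bash
python3 -c "
from rig import r
print(r.job_done())"
```

```text
the job is handed in; nothing more can be done
None
```

The shelf is hung home with the latch pin out in its window, the black loupe stands upright on its tray, none of the bystanders were touched, and the job is handed in at about 24 s of the 54 s allowed; no verdict came back.

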